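# Seat the chopping blade on the food processor's drive shaft and shut the lid

## Task

Fit the chopping blade to the food processor: lower its hub over the drive shaft in the bowl, turn it gently under light pressure until the slots in the hub drop over the shaft's drive key, and press it fully home past the spring catch without forcing it. Let go of the blade, then swing the open lid over and leave it fully shut. Leave the other things on the table where they are.

Things in the scene. Friction and masses are not known exactly. Their poses are not given: they have to be found in the camera images.
- blade_grip (a point): Centre of the black grip block on top of the loose chopping blade (about 0.16 kg), which starts standing upright on the table. Grip 38 mm along this frame's x, 24 mm thick along y (two flat sides: close the fingers along y), 30 mm tall along z. This point is 15 mm below the blade's top and 55 mm above the underside of its foot. The steel blades are the widest part, below the grip.
- blade: The same chopping blade; origin at the centre of the foot's underside, z = hub axis, up; 70 mm tall. Foot 40 mm across, open bore 17 mm wide and 40 mm deep from below; four slots 8 mm wide and 15 mm deep cross the foot's underside along this frame's x and y, so that it fits the drive key every quarter turn. Two curved steel blades, 19 and 30 mm up, reach 65 mm from the axis.
- processor: White food processor, 200 x 222 mm, fixed; origin under the bowl's centre at table height, x away from its push buttons, y away from its lid hinge. Clear open bowl on top, inside 168 mm wide, rim 146 mm above the table, inner floor 66 mm. In its middle the steel drive shaft, 15 mm thick with a round tip; it turns stiffly, at 0.16 N m; a hub pressed on it with much over 10 N drags it round.
- seat (a point): Centre of the shaft's collar, 72 mm above the table: the underside of the blade's foot lies here when home. Axes as processor. The shaft's tip is 38 mm higher. A flat-topped cross key, 5.5 mm wide, 38 mm long, top 12 mm above this point, stands at an unknown angle (not measured): on it the hub stops until a slot meets it. In the last 7 mm two sprung balls resist with some 5 to 15 N.
- lid_hinge (a point): Middle of the lid's hinge line on the processor's -y side, 99 mm from the shaft axis, 147 mm above the table. Axes as processor; the hinge line runs along x.
- lid_tab (a point): Outer end of the grey tab on the clear round lid (180 mm wide, 5 mm thick; tab 44 mm wide, 7 mm thick), 210 mm from the hinge line. Moves with the lid; z of this frame is the normal of the lid's outer face (up when shut).
- lid (a joint): Lid angle in rad: 0 = shut, level on the bowl; 2.1 = wide open, leaning back outside the processor's -y side (as it starts). Pushed from behind past upright (1.57) it sinks shut by its own weight in one to two seconds, slowed by a damper.
- ramekin: Small cream dip cup, 65 mm wide, 37 mm tall, on the table; bystander.
- brush: Flat pastry brush with wooden handle, 196 mm long, on the table; bystander.
- roll_blue: Cutlery rolled in a blue napkin, 222 mm long, 41 mm thick, on the table; bystander.
- roll_light: Cutlery rolled in a light napkin, 222 mm long, 42 mm thick, on the table; bystander.

How it is judged:
On the way, in this order (a step that is already met when the one before it is completed fails the run):
1. the blade is fully home on the shaft while the lid is still open (z of blade in the frame of seat below 0.002 m and horizontal distance between blade and seat below 0.004 m and value of joint lid above 1.2 rad), for 0.2 s.
2. the lid is shut (value of joint lid below 0.03 rad), for 0.2 s.
At the end, for the whole second after the job is handed in: The blade's foot is within 2 mm of its seat in height and 4 mm of the shaft axis, upright within 0.06 rad and at rest; the lid is shut (angle below 0.03 rad) (z of blade in the frame of seat below 0.002 m and horizontal distance between blade and seat below 0.004 m and angle between blade's own z axis and vertical below 0.06 rad and value of joint lid below 0.03 rad and linear speed of blade below 0.02 m/s); the robot touches nothing.
It fails at once if the blade is forced: contact force between blade and processor above 60 N (contact force between blade and processor above 60 N).
It fails at once if a bystander is moved by more than 30 mm (distance of any of ramekin, brush, roll_blue, roll_light from where it was at the start of the episode above 0.03 m).
It also fails if it takes over 72 s, if anything falls off the work surface, if the arm or the gripper's body presses on something with over 40 N, if the wrist force passes 120 N, or if a joint passes its speed limit or range.

## Robot

A 6-joint arm with a two-finger parallel gripper is mounted at the origin on a cart in front of the work surface, level with it; the furniture and walls round the work are solid. World frame = base frame: x ahead of the robot, y to its left, z up, the work surface at z = 0. Lengths are in m, angles in rad, forces in N, time in s.
With the tool pointing down it reaches from about 0.225 to 0.875 m from the base axis. Payload 3.4 kg.
Tool frame: the origin (TCP) lies at the very end of the fingers, on their centre line; the grasp point (between the pads) lies manip.pinch_z behind it (manip.pinch_z is the distance from the TCP to the grasp point, in m); z points along the fingers, y is the direction in which the jaws open and shut (so a half turn about z gives the same grasp; the last joint's range is limited). The gripper opens to 85 mm and grips with 20 to 120 N. Pads are 22 mm wide; open, the fingers measure 114 mm over their backs; the gripper's body (76 mm by 85 mm) begins 54 mm behind the grasp point. The pads swing forward as they close: fully open they stand 13 mm farther back than shut.
Start: joints at [1.222, 0.276, 1.505, -0, 1.361, -0.121], TCP at [0.13, 0.56, 0.231] pointing down, gripper open.
Joint ranges: [-2.89, 2.89], [-0.75, 2.08], [0.22, 2.7], [-1.18, 4.32], [0.11, 2.71], [-2.7, 2.7]. Speed limits (rad/s): [2.57, 2.57, 3.14, 3.14, 3.14, 3.14].

## Interface

Orientations are given as a unit quaternion [w, x, y, z].
In Python, from rig import manip, imaging, workorder gives the robot as it stands.
- The arm moves only by the tool apply_moves, never from a script. Its argument "moves" is one flat list of numbers, 7 for each row, row after row: the finger opening in m, from 0 to 0.0854, then the shift along the tool's x, y, z in m, then the turn, a rotation vector about the tool's x, y, z in rad. In form: [jaw, tx, ty, tz, rx, ry, rz, jaw, tx, ty, tz, rx, ry, rz, ...]. A call has exactly 8 rows; each row shifts and turns the pose as measured when the row begins, along the tool's axes as they then stand; what a row does not reach is not made up. A row lasts 1/12 s, in which the tool goes at most 41.7 mm and 7.16 degrees, less where a joint would pass 70% of its speed; a pose out of reach is approached as far as the arm can. A call with a gripper value outside its range is refused whole. The fingers move at their own pace and stop on an object; "newtons" is the grip in N (left out, the last holds). Time passes only in rows, so rows that do not move let the fingers close, or fill a call up. It gives the time, the measured TCP pose, the force and the opening at its end, in the units of the state.
- manip.get_state(): the state, without advancing time (a new reading comes with each control period).
- imaging.get_image(name): name is "scene" or "top" or "wrist"; returns a dict with "image" (384x512x3 uint8, red, green, blue), "range_z" (384x512 float32, m along the optical axis (not along the pixel's ray), 0 where there is no reading), "fx", "fy", "cx", "cy" (pixels), "R" (3x3) and "t" (3): a world point X has camera coordinates R X + t. Camera axes: x right, y down, z forward; pixel columns grow to the right and rows downward; lengths in m; the calibration is good to about 2 mm. A picture is of the moment at which its call begins.
- workorder.sign_off(): hands the job in, once; it reports no verdict.
The state is a dict: "clock": time; "qpos": joint angles; "qd": joint speeds; "effort": joint torques, N m; "position": TCP position; "ee_rot": TCP orientation; "contact_force": force on the tool from outside, world axes, zero at the start; "moment": the same for the moment, N m; "width": finger opening in m.
Only numpy, scipy, OpenCV 4.12 (cv2) and the standard library are available. Lean on these libraries where they do the work, as an engineer would, in place of code of your own. Each camera call takes 0.05 s, during which the arm holds its last target.

## Working session

There is one attempt and no reset: what is moved stays moved. The work goes in short steps, Python scripts to look and compute and a tool call to move; the robot and the scene stay as the last step left them, time stands still between calls to the robot, and variables do not carry over. Pictures are saved under pics/ and viewed, and the job is handed in when it is done.

Besides the shell and the picture viewer there is one more tool, called after "Request:" as name(argument=value, ...) on one line, values as JSON. apply_moves: Moves the arm, as the interface text tells. Its arguments: {"type":"object","properties":{"moves":{"type":"array"},"newtons":{"type":"number"}},"required":["moves"]}

```bash
ls; mkdir -p pics; cat > h.py <<'E'
import numpy as np, cv2
from rig import manip, imaging, workorder
def cap(n,f):
    d=imaging.get_image(n); np.savez('pics/'+f+'.npz',**d)
    cv2.imwrite('pics/'+f+'.png',cv2.cvtColor(d['image'],cv2.COLOR_RGB2BGR)); return d
def ld(f): return dict(np.load('pics/'+f+'.npz'))
def pts(d):
    z=d['range_z']; v,u=np.mgrid[:z.shape[0],:z.shape[1]]
    c=np.stack([(u-d['cx'])/d['fx']*z,(v-d['cy'])/d['fy']*z,z],-1)
    return (c-d['t'])@d['R']
def ray(d,u,v,h):
    r=np.array([(u-d['cx'])/d['fx'],(v-d['cy'])/d['fy'],1.])@d['R']; o=-d['R'].T@d['t']
    return o+r*(h-o[2])/r[2]
def proj(d,X):
    c=d['R']@np.array(X)+d['t']; return c[0]/c[2]*d['fx']+d['cx'],c[1]/c[2]*d['fy']+d['cy']
E
python3 - <<'E'
from h import *
print(manip.get_state(),manip.pinch_z)
for n in ['scene','top','wrist']:
    d=cap(n,n+'0'); print(n,-d['R'].T@d['t'],d['R'][2])
E
```

```text
pics
{'clock': 0.0, 'qpos': array([ 1.22199353e+00,  2.76609748e-01,  1.50613739e+00,  3.90292368e-05,
        1.36070734e+00, -1.20977015e-01]), 'qd': array([-0.00047729, -0.00050105,  0.0007689 , -0.00262697,  0.00061092,
        0.0001187 ]), 'effort': array([-1.58687097e-03, -4.16769791e+01, -2.45806271e+01, -4.66463280e-04,
        1.09372748e-02,  3.81266568e-05]), 'position': array([0.12966559, 0.55964459, 0.23042961]), 'ee_rot': array([-2.35214354e-04,  1.13670702e-01,  9.93518044e-01, -9.00907884e-04]), 'contact_force': array([ 0.1402827 , -0.30475366, -0.31880542]), 'moment': array([ 0.0413366 , -0.01574202, -0.01056063]), 'width': 0.08525295180755055} 0.0187
scene [-0.05854581 -0.84328226  1.12078978] [ 0.36446925  0.60486576 -0.70802513]
top [0.19982085 0.03152121 1.39233713] [ 0.19308173 -0.00331462 -0.98117708]
wrist [0.0513286  0.57912011 0.37266181] [ 0.30584189 -0.07136262 -0.94940408]
```

View pics/scene0.png

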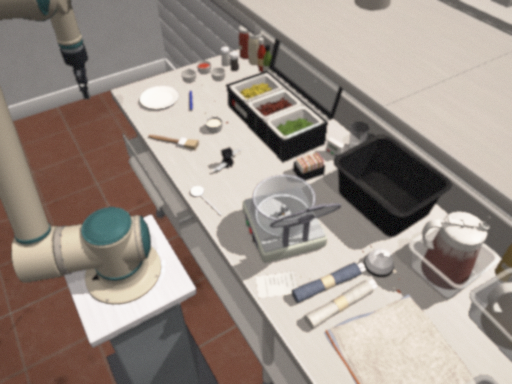

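View pics/top0.png

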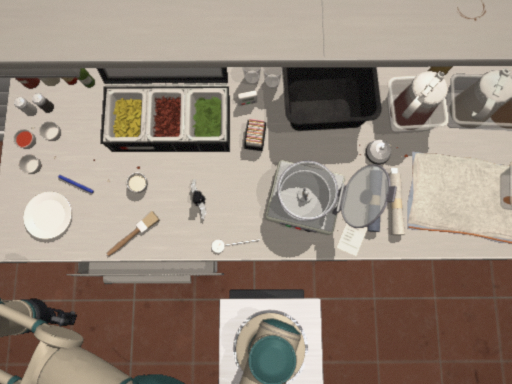

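View pics/wrist0.png

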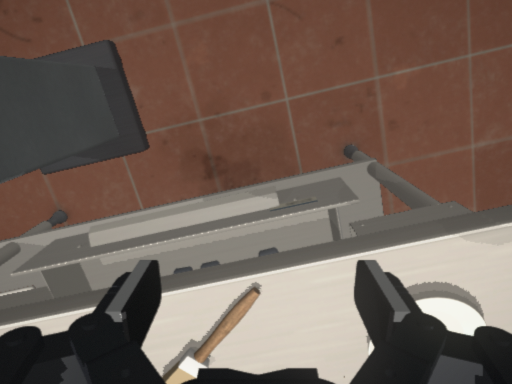

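The top view shows the blade at about (199,198), the processor bowl at (307,192), the lid leaning right at (364,196), and the rolls at (375,205) and (396,203). I'll zoom in on these.

```bash
python3 - <<'E'
from h import *
d=ld('top0'); P=pts(d)
im=cv2.imread('pics/top0.png')
a=cv2.resize(im[175:225,175:225],None,fx=8,fy=8,interpolation=cv2.INTER_CUBIC)
b=cv2.resize(im[150:240,255:405],None,fx=5.33,fy=5.33,interpolation=cv2.INTER_CUBIC)
cv2.imwrite('pics/za.png',a);cv2.imwrite('pics/zb.png',b)
for u,v in [(199,198),(307,192)]: print(P[v,u],ray(d,u,v,0.06))
m=(P[...,2]>.01)&(d['range_z']>0); 
z=P[175:222,180:225,2]; 
np.set_printoptions(linewidth=220)
print((z[::2,::2]*1000).astype(int))
g=P[180:218,185:215].reshape(-1,3); g=g[g[:,2]>.055]; print(len(g),g.mean(0),g.min(0),g.max(0))
q=P[150:240,255:345].reshape(-1,3); 
s=ld('scene0'); 
im=cv2.imread('pics/scene0.png')
cv2.imwrite('pics/zc.png',cv2.resize(im[140:180,200:245],None,fx=12,fy=12,interpolation=cv2.INTER_CUBIC))
cv2.imwrite('pics/zd.png',cv2.resize(im[160:270,235:345],None,fx=5.4,fy=5.4,interpolation=cv2.INTER_CUBIC))
E
```

```text
[0.4602375  0.2211893  0.07141106] [0.46248716 0.22282778 0.06      ]
[ 0.47013317 -0.1149221   0.10557378] [ 0.47970692 -0.12010873  0.06      ]
[[   3   -1    2   -4    0    3    0    4    0    1    1    0   -1   -1   -1    3   -3    5    5    0    1   -2    2]
 [  -3   -2    0   -3    1   -1   -1    4   -3   -2    3    1   -6    0   -2   -3   -2   -2    2   -4   -3   -3 1392]
 [   0   -1   -2    0   -3 1392    0   31    2    0   -2    4    4    7    2    0    4    0    1    2    0    0   -3]
 [  -3    2    0    0    0    4   32   26    4   -4   -1   -1   -1    0    0    5   -2    0    2    0    6    3    0]
 [   0    0    2   -2    2    0   29   30   -1    4    1    1   -3    1    0    0   -1    3   -3    2    1    0    2]
 [   0   -5    0    7    0    6   28   28   -1   -3   -2    4    1    1   -1   -1   -4   -2    2    0    3   -3    4]
 [   2    1    3    1   -1    0   28   32    0    4    1    0    0    8    7    0   -2    2   -2   -1   -6    0   -5]
 [   1   -3   -3    1    5    1   33   30   31    2   -1   -2    0    0    4    1    0   -4    0    4    0   -1   -5]
 [   4   -
[... 1287 characters left out ...]

 [  -1    0    0   -1    4    2   -3    2    0    3    0   20   10    2   -3    8   -2    0    1   -2    3   -5   -2]
 [   1   -3    3    0    3   -1    0    0   -2   -2    0   16   22    7    4    0    1    4    0   -1    0    0    0]
 [   2    2   -6   -3   -1    2    4    1   -1    0    2   24    6   -6    2    2    1    0    0    5   -7    1    0]
 [   5    0    3    6    1    1    0    0    5    1    1    1    3    6   -1   -5    7    0    0    0    0   -3   -3]
 [   0   -2   -2    0    3    1   -3    8    1    3    4    4    6   -5    1    2    0    5   -8    2   -3    0    1]]
100 [0.45896203 0.2245837  0.10787006] [0.19982085 0.03152121 0.05627537] [0.48875724 0.24392567 1.39233713]
```

View pics/za.png

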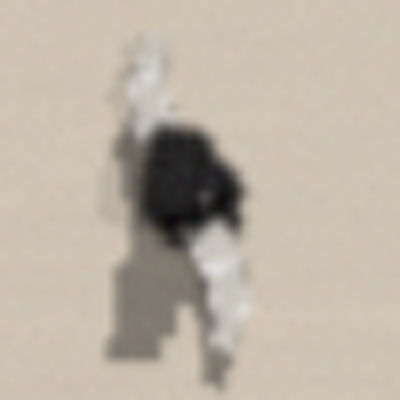

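View pics/zb.png

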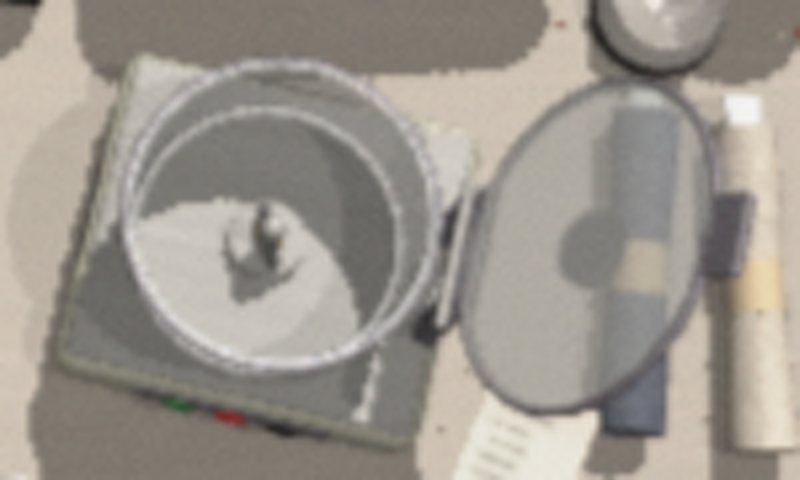

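View pics/zc.png

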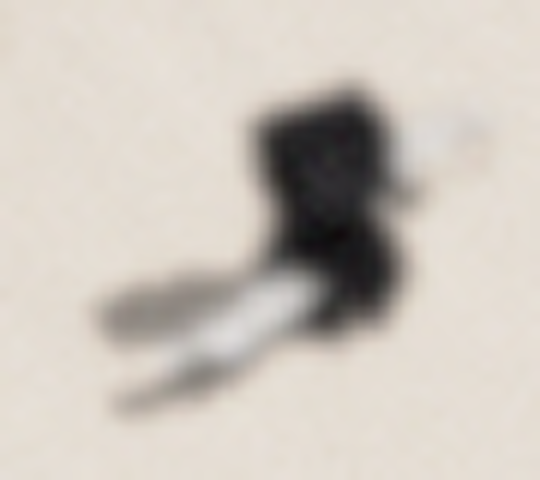

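View pics/zd.png

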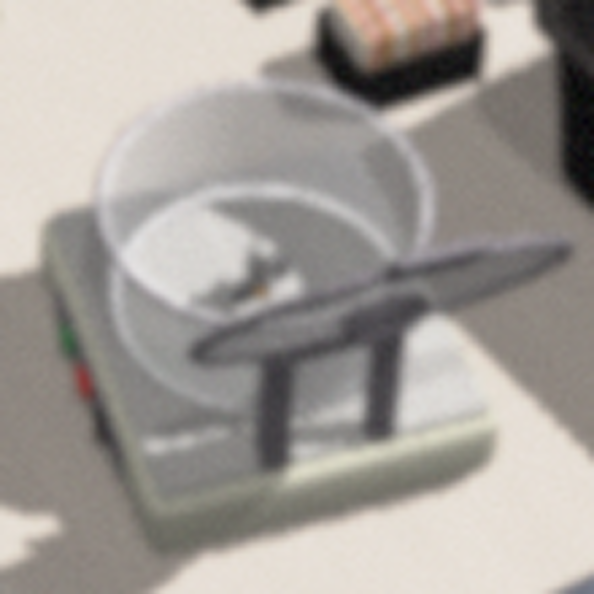

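```bash
cat >> h.py <<'E'
from scipy.spatial.transform import Rotation as Ro
def Rt(s=None):
    s=s or manip.get_state(); q=s['ee_rot']; return Ro.from_quat(np.r_[q[1:],q[0]]).as_matrix()
def plan(target,yaw=None,flat=True):
    """print tool-frame shift (first-row frame) to target, and turn to make tool down with tool y at angle yaw (mod pi)"""
    s=manip.get_state(); R=Rt(s); d=np.array(target)-s['position']
    print('t %.2f'%s['clock'],'pos',s['position'].round(4),'d_tool mm',(R.T@d*1000).round(1))
    cur=np.arctan2(R[1,1],R[0,1])
    y=cur if yaw is None else yaw
    y=cur+((y-cur+np.pi/2)%np.pi-np.pi/2)
    G=np.stack([[np.sin(y),-np.cos(y),0],[np.cos(y),np.sin(y),0],[0,0,-1]],1)
    G[:,0]=np.cross(G[:,1],G[:,2])
    print('yaw now',cur,'turn',Ro.from_matrix(R.T@G).as_rotvec().round(4),'q6',s['qpos'][5].round(3),'F',s['contact_force'].round(2),'w',s['width'].round(4))
E
python3 - <<'E'
from h import *
d=ld('wrist0'); s=manip.get_state(); R=Rt(s); p=s['position']
for k in (-.02,0,.1,.2): print(proj(d,p+R[:,2]*k))
print(R.round(3))
plan([0.44,0.222,0.23])
E
```

```text
(np.float64(254.6482591801355), np.float64(287.06429022066874))
(np.float64(254.93015404470714), np.float64(262.9302121869294))
(np.float64(255.71030956978868), np.float64(196.13816775087278))
(np.float64(256.067343554833), np.float64(165.5711474227559))
[[-0.974  0.226 -0.   ]
 [ 0.226  0.974 -0.001]
 [ 0.    -0.001 -1.   ]]
t 0.15 pos [0.1297 0.5598 0.2306] d_tool mm [-378.6 -259.     0.9]Traceback (most recent call last):
  File "<stdin>", line 5, in <module>
  File "h.py", line 28, in plan
    print('yaw now',cur,'turn',Ro.from_matrix(R.T@G).as_rotvec().round(4),'q6',s['qpos'][5].round(3),'F',s['contact_force'].round(2),'w',s['width'].round(4))
                                                                                                                                         ^^^^^^^^^^^^^^^^
AttributeError: 'float' object has no attribute 'round'
```

```bash
sed -i "s/s\['width'\].round(4)/round(float(s['width']),4)/" h.py
```

Request:
apply_moves(moves=[0.085,-0.03,-0.0205,0,0,0,0,0.085,-0.03,-0.0205,0,0,0,0,0.085,-0.03,-0.0205,0,0,0,0,0.085,-0.03,-0.0205,0,0,0,0,0.085,-0.03,-0.0205,0,0,0,0,0.085,-0.03,-0.0205,0,0,0,0,0.085,-0.03,-0.0205,0,0,0,0,0.085,-0.03,-0.0205,0,0,0,0])

```text
clock: 0.82
position: [0.3284, 0.3432, 0.2267]
ee_rot: [-0.002, 0.106, 0.994, -0.001]
contact_force: [0.5, 0.6, 0.2]
width: 0.0848
```

```bash
python3 - <<'E'
from h import *
plan([0.44,0.222,0.21])
E
```

```text
t 0.82 pos [0.3284 0.3432 0.2267] d_tool mm [-134.8  -94.9   16.2]
yaw now 1.3575393047894313 turn [-0.0017 -0.0048 -0.    ] q6 -0.699 F [0.51 0.57 0.24] w 0.0848
```

Request:
apply_moves(moves=[0.085,-0.03,-0.021,0.003,0,0,0,0.085,-0.03,-0.021,0.003,0,0,0,0.085,-0.03,-0.021,0.003,0,0,0,0.085,-0.025,-0.02,0.003,0,0,0,0.085,-0.015,-0.01,0,0,0,0,0.085,-0.005,0,0,0,0,0,0.085,0,0,0,0,0,0,0.085,0,0,0,0,0,0])

```text
clock: 1.48
position: [0.4487, 0.2109, 0.2124]
ee_rot: [-0.002, 0.111, 0.994, -0.002]
contact_force: [-1.2, 0.1, -0.0]
width: 0.085
```

```bash
python3 - <<'E'
from h import *
plan([0.44,0.222,0.21])
d=cap('wrist','w1')
P=pts(d); 
m=(P[...,2]>.05)&(P[...,2]<.085)&(d['range_z']>0)
n,l,st,c=cv2.connectedComponentsWithStats(m.astype(np.uint8))
for i in range(1,n):
  if st[i,4]>100: g=P[l==i]; print(st[i],np.median(g,0))
E
```

```text
t 1.48 pos [0.4487 0.2109 0.2124] d_tool mm [11.   8.9  2.4]
yaw now 1.3476088002426965 turn [-0.0035 -0.0041 -0.    ] q6 -1.048 F [-1.2   0.05 -0.01] w 0.085
[ 269  171   30   46 1146] [0.46528186 0.23165889 0.06883364]
[   0  172   69  163 7537] [ 0.47104236 -0.02071138  0.06103969]
[ 428  296   84   37 1835] [0.63555426 0.39719194 0.0655327 ]
[ 223  324  151   48 3608] [0.63609892 0.21305379 0.06842003]
[158 368  27  16 317] [0.65035057 0.06785823 0.05742474]
```

View pics/w1.png

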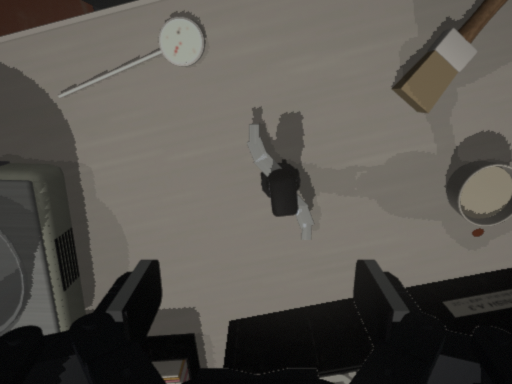

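```bash
python3 - <<'E'
from h import *
d=ld('w1'); im=d['image']
sub=im[150:260,230:340]
cv2.imwrite('pics/w1z.png',cv2.resize(sub,None,fx=5.4,fy=5.4,interpolation=cv2.INTER_CUBIC)[...,::-1])
P=pts(d)
for f,h in [('w1',0.07)]:
  m=((im.max(2)<60)).astype(np.uint8); m[:150]=0;m[240:]=0;m[:,:240]=0;m[:,330:]=0
  cs,_=cv2.findContours(m,0,1); c=max(cs,key=cv2.contourArea)
  print(cv2.boundingRect(c))
  mm=(P[...,2]>.062)&(P[...,2]<.08)&(m>0)
  g=P[mm]; print(len(g),np.median(g,0))
  vv,uu=np.where(mm); w=np.array([ray(d,u,v,.07)[:2] for u,v in zip(uu,vv)])
  print(w.mean(0),cv2.minAreaRect((w*1000).astype(np.float32)))
  print(proj(d,manip.get_state()['position']))
d=ld('top0');P=pts(d);im=d['image']
mm=(P[...,2]>.055)&(P[...,2]<.085); mm[:180]=0;mm[218:]=0;mm[:,:185]=0;mm[:,215:]=0
vv,uu=np.where(mm); w=np.array([ray(d,u,v,.07)[:2] for u,v in zip(uu,vv)])
print(w.mean(0),cv2.minAreaRect((w*1000).astype(np.float32)))
E
```

```text
(261, 159, 40, 57)
1022 [0.4661399  0.23151991 0.06898427]
[0.46612569 0.23150333] ((466.40594482421875, 231.18020629882812), (23.843036651611328, 37.420780181884766), 81.69625091552734)
(np.float64(255.3366710319148), np.float64(262.32383317661566))
[0.46661135 0.23027889] ((467.0472412109375, 230.7408905029297), (25.245702743530273, 38.541221618652344), 89.62708282470703)
```

View pics/w1z.png

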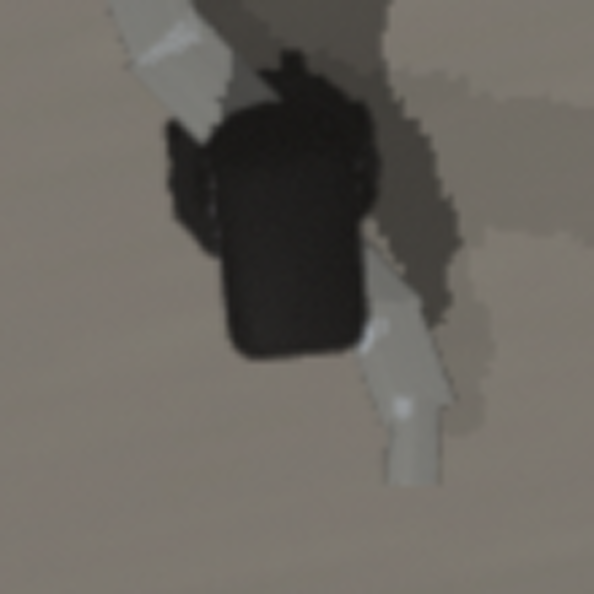

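```bash
python3 - <<'E'
from h import *
plan([0.4665,0.231,0.042],1.426)
E
```

```text
t 1.53 pos [0.4485 0.2112 0.2124] d_tool mm [-13.9  23.8 170.2]
yaw now 1.3484577727864933 turn [-0.0034 -0.0042 -0.0775] q6 -1.048 F [ 0.12 -0.06 -0.51] w 0.0851
```

Request:
apply_moves(moves=[0.085,-0.007,0.012,0.015,-0.0035,-0.004,0,0.085,-0.007,0.012,0.02,0,0,0,0.085,0,0,0.025,0,0,-0.0775,0.085,0,0,0.025,0,0,0,0.085,0,0,0.015,0,0,0,0.085,0,0,0.005,0,0,0,0.085,0,0,0,0,0,0,0.085,0,0,0,0,0,0])

```text
clock: 2.2
position: [0.4621, 0.243, 0.1066]
ee_rot: [0.001, 0.063, 0.998, 0.003]
contact_force: [-0.5, -0.6, 0.3]
width: 0.0848
```

```bash
python3 - <<'E'
from h import *
plan([0.4665,0.231,0.042],1.426)
d=cap('wrist','w2'); im=d['image']; P=pts(d)
m=(im.max(2)<60); mm=(P[...,2]>.062)&(P[...,2]<.08)&m
n,l,st,c=cv2.connectedComponentsWithStats(mm.astype(np.uint8))
for i in range(1,n):
  if st[i,4]>500:
    vv,uu=np.where(l==i); w=np.array([ray(d,u,v,.07)[:2] for u,v in zip(uu,vv)])
    print(st[i],w.mean(0),cv2.minAreaRect((w*1000).astype(np.float32)))
E
```

```text
t 2.20 pos [0.4621 0.243  0.1066] d_tool mm [ -5.7 -11.7  64.6]
yaw now 1.4442678373536775 turn [0.0059 0.0025 0.0183] q6 -1.099 F [-0.48 -0.58  0.26] w 0.0848
[ 216  208   42   60 2256] [0.46542065 0.23211747] ((465.708984375, 231.99920654296875), (23.434328079223633, 37.7125129699707), 82.57969665527344)
```

View pics/w2.png

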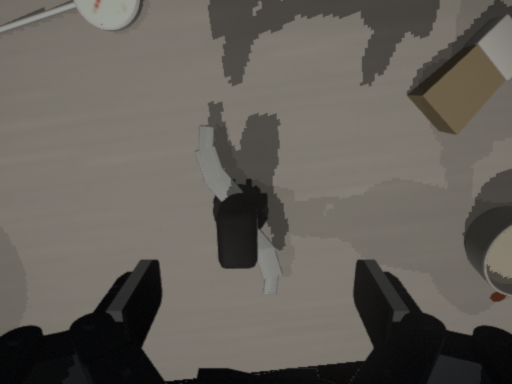

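Request:
apply_moves(moves=[0.085,-0.003,-0.007,0.01,0.006,0.0025,0,0.085,0,0,0.01,0,0,0,0.085,0,0,0.01,0,0,0,0.085,0,0,0.005,0,0,0,0.085,0,0,0.002,0,0,0,0.085,0,0,0,0,0,0,0.085,0,0,0,0,0,0,0.085,0,0,0,0,0,0])

```text
clock: 2.92
position: [0.4681, 0.2358, 0.0708]
ee_rot: [0.005, 0.064, 0.998, 0.002]
contact_force: [-0.4, 1.0, -0.6]
width: 0.0854
```

```bash
python3 - <<'E'
from h import *
plan([0.4657,0.232,0.042],1.438)
E
```

```text
t 2.92 pos [0.4681 0.2358 0.0708] d_tool mm [ 2.1 -4.2 28.8]
yaw now 1.443563387611965 turn [0.0037 0.009  0.0055] q6 -1.109 F [-0.37  1.05 -0.58] w 0.0854
```

Request:
apply_moves(moves=[0.085,0.002,-0.004,0.003,0.003,0.008,0,0.085,0,0,0.007,0,0,0,0.085,0,0,0.007,0,0,0,0.085,0,0,0.005,0,0,0,0.085,0,0,0.002,0,0,0,0.085,0,0,0,0,0,0,0.085,0,0,0,0,0,0,0.085,0,0,0,0,0,0])

```text
clock: 3.58
position: [0.4658, 0.2318, 0.0447]
ee_rot: [0.001, 0.064, 0.998, 0.0]
contact_force: [0.4, 0.0, 0.4]
width: 0.0853
```

```bash
python3 - <<'E'
from h import *
plan([0.4657,0.232,0.042],1.438)
E
```

```text
t 3.58 pos [0.4658 0.2318 0.0447] d_tool mm [0.1 0.2 2.7]
yaw now 1.4433459688346648 turn [0.0009 0.001  0.0053] q6 -1.116 F [0.38 0.04 0.44] w 0.0853
```

Request:
apply_moves(moves=[0.01,0,0,0.001,0,0,0,0.01,0,0,0,0,0,0,0.01,0,0,0,0,0,0,0.01,0,0,0,0,0,0,0.01,0,0,0,0,0,0,0.01,0,0,0,0,0,0,0.01,0,0,0,0,0,0,0.01,0,0,0,0,0,0], newtons=60)

```text
clock: 4.25
position: [0.4663, 0.2321, 0.0444]
ee_rot: [0.001, 0.064, 0.998, 0.001]
contact_force: [-0.2, 0.2, -0.3]
width: 0.0229
```

```bash
python3 - <<'E'
from h import *
plan([0.4657,0.232,0.2])
E
```

```text
t 4.25 pos [0.4663 0.2321 0.0444] d_tool mm [ 2.000e-01  1.000e-01 -1.556e+02]
yaw now 1.4437012368356834 turn [ 0.0016  0.0026 -0.    ] q6 -1.116 F [-0.22  0.19 -0.34] w 0.0229
```

Request:
apply_moves(moves=[0.01,0,0,-0.01,0,0,0,0.01,0,0,-0.025,0,0,0,0.01,0,0,-0.035,0,0,0,0.01,0,0,-0.038,0,0,0,0.01,0,0,-0.038,0,0,0,0.01,0,-0.01,-0.035,0,0,0,0.01,-0.006,-0.02,-0.02,0,0,0,0.01,-0.01,-0.03,-0.01,0,0,0])

```text
clock: 4.92
position: [0.4695, 0.1722, 0.2645]
ee_rot: [-0.004, 0.06, 0.998, 0.0]
contact_force: [1.9, -0.3, -0.9]
width: 0.0228
```

```bash
python3 - <<'E'
from h import *
plan([0.56,-0.125,0.28])
d=ld('top0')
print(ray(d,304.3,190.3,.11),-d['R'].T@d['t'])
E
```

```text
t 4.92 pos [0.4695 0.1722 0.2645] d_tool mm [-125.4 -284.2  -16.5]
yaw now 1.4505607676556118 turn [-0.0004 -0.0088 -0.    ] q6 -1.241 F [ 1.85 -0.34 -0.94] w 0.0228
[ 0.47457722 -0.10629379  0.11      ] [0.19982085 0.03152121 1.39233713]
```

Request:
apply_moves(moves=[0.01,-0.014,-0.034,-0.005,0,-0.004,0,0.01,-0.015,-0.036,0,0,0,0,0.01,-0.015,-0.036,0,0,0,0,0.01,-0.015,-0.036,0,0,0,0,0.01,-0.014,-0.034,0,0,0,0,0.01,-0.013,-0.025,0,0,0,0,0.01,-0.008,-0.012,0,0,0,0,0.01,0,-0.004,0,0,0,0])

```text
clock: 5.58
position: [0.5395, -0.0685, 0.2817]
ee_rot: [0.006, 0.06, 0.998, -0.001]
contact_force: [0.4, 0.9, -1.5]
width: 0.0231
```

Request:
apply_moves(moves=[0.01,0,0,0,0,0,0,0.01,0,0,0,0,0,0,0.01,0,0,0,0,0,0,0.01,0,0,0,0,0,0,0.01,0,0,0,0,0,0,0.01,0,0,0,0,0,0,0.01,0,0,0,0,0,0,0.01,0,0,0,0,0,0])

```text
clock: 6.25
position: [0.5362, -0.0627, 0.2828]
ee_rot: [0.005, 0.058, 0.998, 0.001]
contact_force: [-0.9, 0.2, -1.2]
width: 0.0231
```

```bash
python3 - <<'E'
from h import *
plan([0.56,-0.115,0.28])
d=cap('wrist','w3'); cap('top','top3')
E
```

```text
t 6.25 pos [ 0.5362 -0.0627  0.2828] d_tool mm [-29.7 -49.2   2.9]
yaw now 1.4552015429776624 turn [ 0.0025  0.0104 -0.    ] q6 -1.704 F [-0.87  0.2  -1.21] w 0.0231
```

View pics/w3.png

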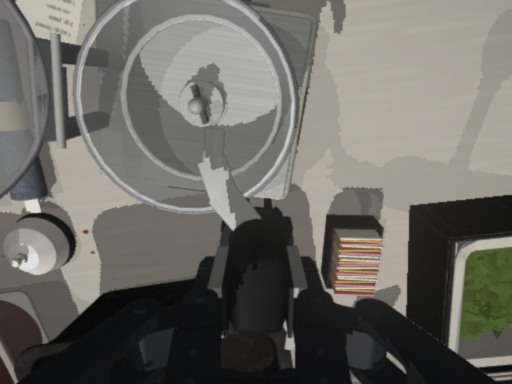

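The shaft tip is at about (196,106) and the key bar runs from about (197,88) to (206,122). I'll measure them.

```bash
python3 - <<'E'
from h import *
d=ld('w3'); im=d['image']; P=pts(d)
x0,y0=165,65
sub=im[y0:y0+80,x0:x0+80]
cv2.imwrite('pics/w3z.png',cv2.resize(sub,None,fx=7.5,fy=7.5,interpolation=cv2.INTER_CUBIC)[...,::-1])
np.set_printoptions(linewidth=250)
print((P[80:134:2,178:224:2,2]*1000).astype(int))
E
```

```text
[[ 61  62  61  62  61  62  59  60  61  62  70  67  62  62  61  62  60  61  62  61  61  60  62]
 [ 62  63  61  61  62  61  61  71  72  70  71  72  70  70  71  70  61  61  61  62  60  61  62]
 [ 61  61  60  61  61  71  72  71  71 424  71  72  71  72  71  71  71  70  61  61  61  63  62]
 [ 61  60  60  60  72  70  73  83  82  81  71  72  72  71  71  72  70  72  70  61  62  61  61]
 [ 61  61  60  72  71  70  70  84  82  83  75  71  72  73  70  71  72  70  71  70  62  63  62]
 [ 61  61  70  71  72  72  70  82  83  84  79  73  71  70  72  72  72 424  71  71  70  61  61]
 [ 62  61  70  72  71  72  71  84  82  83  80  71  72  71  70  70  70  71  71  71  72  69  61]
 [ 61  71  71  70  71  72 424  71  85  83  83  74  72  71  70  70  72  72  70  71  72  71  61]
 [ 62  70  71  71  72  72  70  72  83  84  84  77  71  70  71  71  70  71  71  71  70  71  69]
 [ 61  72  71  71  71  71  71  70 103 102 100  92  86  77  70  70  71  72  71  71  71  71  71]
 [ 60  71  71  70  70  71 104 105 107 106 104 105  96  86  74  70  71  71  72  71  70  72  69]
 [ 61  72  70  70  71  71 107 108 109 107 108 104 102  
[... 765 characters left out ...]
2  72  70  72  72  71  70  61  62]
 [ 61  61  61  61  61  72  72  71  71  71  71  70  82  83  82  77  71  72  72  70  61  61  61]
 [ 61  61  60  61  61  62  70  71  71  71  70  71  83  82  82  79  71  71  70  61  61  61  61]
 [ 61  61  62  60  62  60  61  71  71  72  71  70  71  71  70  72  70  62  60  63  63  61  60]
 [ 62  61  61  60  61  62  60  62  60  61  60  71  70  70  71  62  60  62  61  61  62  61  61]
 [ 60  61  61  61  60  61  61  62  61  61  61  62  61  61 257 257 257 257 257  62  62  61  61]
 [ 60  61  61  61  61  61  60  62  60  60  60  60  61  63 258 256 258 258 258 258 259 258 257]
 [ 61  62  61  62  61  61  62  60  60  61  60  61  61  60 257 259 258 258 258 258 257 258 258]]
```

View pics/w3z.png

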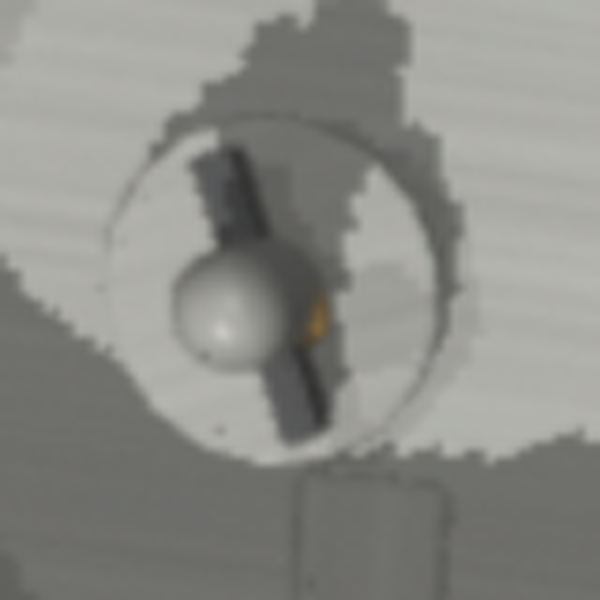

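```bash
python3 - <<'E'
from h import *
d=ld('w3'); P=pts(d); z=P[...,2]
W=np.zeros(z.shape,bool); W[70:128,170:228]=1
def lay(a,b,h):
    vv,uu=np.where(W&(z>a)&(z<b)); return np.array([ray(d,u,v,h)[:2] for u,v in zip(uu,vv)]),np.c_[uu,vv]
c,uv=lay(.0665,.090,.072)
disc,_=lay(.0665,.0755,.072)
(cc,r)=cv2.minEnclosingCircle((disc*1000).astype(np.float32)); print('collar',cc,r)
h=cv2.convexHull((disc*1000).astype(np.float32)); print(cv2.fitEllipse(h))
k,uv=lay(.0808,.0862,.084)
# exclude shaft side: within 8mm of shaft
k0=k*1000
for R in (9,10,11):
    dd=np.hypot(k0[:,0]-cc[0],k0[:,1]-cc[1]); kk=k0[(dd>R)&(dd<21)]
    a=kk-kk.mean(0); w,v=np.linalg.eigh(a.T@a); ang=np.degrees(np.arctan2(v[1,1],v[0,1]))%180
    print(len(kk),ang,kk.mean(0)); print(cv2.minAreaRect(kk.astype(np.float32)))
t,uv=lay(.1,.115,.11); 
tip,uv=lay(.1075,.112,.109); print('tip',tip.mean(0),uv.mean(0))
s,_=lay(.104,.112,.107); print(cv2.minEnclosingCircle((s*1000).astype(np.float32)))
plan([0.4,-.1,.3])
E
```

```text
collar (471.1441650390625, -110.1351547241211) 22.82074546813965
((471.1181945800781, -110.22346496582031), (44.96529769897461, 45.01142501831055), 110.6086654663086)
124 8.989152901174975 [ 470.57135872 -110.49251725]
((471.29461669921875, -110.14068603515625), (37.590885162353516, 5.863779067993164), 9.37366008758545)
111 8.98762969539635 [ 470.59408378 -110.51750179]
((471.32049560546875, -110.29798126220703), (37.590885162353516, 5.544923782348633), 9.373659133911133)
98 8.971377030631857 [ 470.63332487 -110.52163394]
((471.32049560546875, -110.29798126220703), (37.590885162353516, 5.544923782348633), 9.373659133911133)
tip [ 0.47136241 -0.11051392] [194.53846154 106.63736264]
((471.1645812988281, -110.12030792236328), 7.09144926071167)
t 6.35 pos [ 0.5362 -0.0629  0.2827] d_tool mm [130.9 -52.5 -18.8]
yaw now 1.454923008475339 turn [ 0.0025  0.0104 -0.    ] q6 -1.704 F [ 0.68  0.73 -1.06] w 0.0233
```

```bash
python3 - <<'E'
from h import *
plan([0.4718,-0.1103,0.24],np.radians(99.1))
E
```

```text
t 6.35 pos [ 0.5362 -0.0629  0.2827] d_tool mm [ 59.  -54.6  42. ]
yaw now 1.454923008475339 turn [ 0.001   0.0107 -0.2747] q6 -1.704 F [ 0.68  0.73 -1.06] w 0.0233
```

Request:
apply_moves(moves=[0.01,0.006,-0.006,0.003,0.001,0.008,0,0.01,0.01,-0.009,0.006,0,0,0,0.01,0.012,-0.011,0.008,0,0,0,0.01,0.009,-0.008,0.006,0,0,0,0.01,0.005,-0.005,0.003,0,0,0,0.01,0.003,-0.003,0,0,0,0,0.01,0,0,0,0,0,0,0.01,0,0,0,0,0,0])

```text
clock: 7.02
position: [0.4834, -0.1025, 0.2547]
ee_rot: [0.0, 0.058, 0.998, 0.0]
contact_force: [0.2, -0.5, -1.7]
width: 0.023
```

Request:
apply_moves(moves=[0.01,0,0,0,0,0,-0.03,0.01,0,0,0,0,0,-0.06,0.01,0,0,0,0,0,-0.06,0.01,0,0,0,0,0,-0.04,0.01,0,0,0,0,0,-0.02,0.01,0,0,0,0,0,0,0.01,0,0,0,0,0,0,0.01,0,0,0,0,0,0])

```text
clock: 7.68
position: [0.4885, -0.1017, 0.2573]
ee_rot: [0.004, -0.053, 0.999, -0.0]
contact_force: [-0.2, -0.1, -1.4]
width: 0.0232
```

```bash
python3 - <<'E'
from h import *
plan([0.4718,-0.1103,0.18],np.radians(99.1))
E
```

```text
t 7.68 pos [ 0.4885 -0.1017  0.2573] d_tool mm [18.1 -6.7 77.2]
yaw now 1.6761135734655541 turn [-0.0009  0.0076 -0.0535] q6 -2.023 F [-0.23 -0.15 -1.38] w 0.0232
```

Request:
apply_moves(moves=[0.01,0.004,-0.001,0.003,-0.001,0.007,-0.02,0.01,0.006,-0.002,0.006,0,0,-0.02,0.01,0.005,-0.001,0.01,0,0,-0.01,0.01,0.002,-0.001,0.01,0,0,0,0.01,0,0,0.01,0,0,0,0.01,0,0,0.004,0,0,0,0.01,0,0,0,0,0,0,0.01,0,0,0,0,0,0])

```text
clock: 8.35
position: [0.4713, -0.1093, 0.2118]
ee_rot: [-0.0, -0.081, 0.997, 0.0]
contact_force: [0.3, -0.7, -2.3]
width: 0.023
```

```bash
python3 - <<'E'
from h import *
plan([0.4718,-0.1103,0.18],np.radians(99.1))
E
```

```text
t 8.35 pos [ 0.4713 -0.1093  0.2118] d_tool mm [-0.3 -1.  31.8]
yaw now 1.7319884612827152 turn [ 0.0001 -0.0006  0.0024] q6 -2.104 F [ 0.32 -0.69 -2.31] w 0.023
```

Request:
apply_moves(moves=[0.01,0,-0.001,0.006,0,0,0,0.01,0,0,0.01,0,0,0,0.01,0,0,0.01,0,0,0,0.01,0,0,0.008,0,0,0,0.01,0,0,0.004,0,0,0,0.01,0,0,0.001,0,0,0,0.01,0,0,0,0,0,0,0.01,0,0,0,0,0,0])

```text
clock: 9.02
position: [0.4732, -0.1107, 0.17]
ee_rot: [0.001, -0.081, 0.997, -0.0]
contact_force: [0.7, -0.4, -1.8]
width: 0.0228
```

```bash
python3 - <<'E'
from h import *
plan([0.4718,-0.1103,0.1544],np.radians(99.1))
d=cap('wrist','w4'); d=cap('scene','s4')
im=cv2.imread('pics/s4.png');cv2.imwrite('pics/s4z.png',cv2.resize(im[150:260,235:345],None,fx=5.4,fy=5.4,interpolation=cv2.INTER_CUBIC))
E
```

```text
t 9.02 pos [ 0.4732 -0.1107  0.17  ] d_tool mm [ 1.4  0.6 15.6]
yaw now 1.7328693022701607 turn [-0.0011  0.0017  0.0032] q6 -2.106 F [ 0.68 -0.41 -1.78] w 0.0228
```

View pics/w4.png

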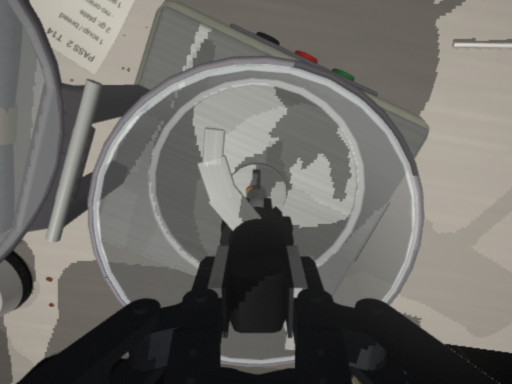

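View pics/s4z.png

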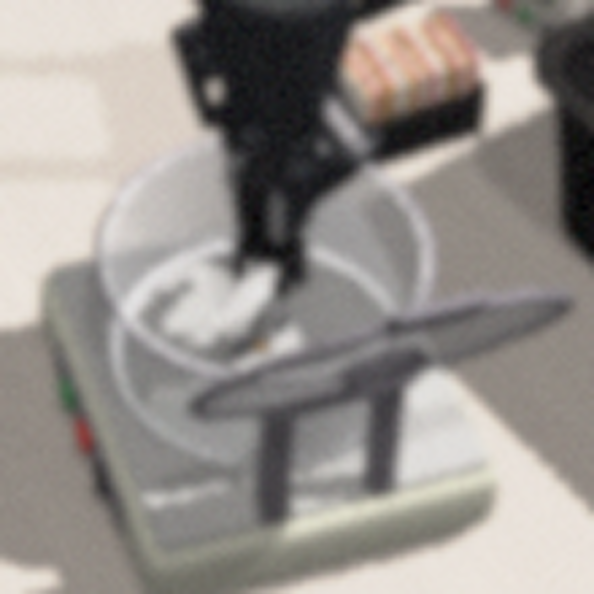

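Request:
apply_moves(moves=[0.01,0.001,0.0005,0.002,-0.001,0.001,0,0.01,0,0,0.003,0,0,0,0.01,0,0,0.004,0,0,0,0.01,0,0,0.003,0,0,0,0.01,0,0,0.001,0,0,0,0.01,0,0,0,0,0,0,0.01,0,0,0,0,0,0,0.01,0,0,0,0,0,0])

```text
clock: 9.78
position: [0.4729, -0.1107, 0.157]
ee_rot: [0.002, -0.081, 0.997, -0.001]
contact_force: [0.3, 0.6, -1.0]
width: 0.0232
```

```bash
python3 - <<'E'
from h import *
plan([0.4718,-0.1103,0.1544],np.radians(99.1))
E
```

```text
t 9.78 pos [ 0.4729 -0.1107  0.157 ] d_tool mm [1.  0.5 2.6]
yaw now 1.732804435984342 turn [-0.0016  0.0033  0.0032] q6 -2.106 F [ 0.29  0.57 -0.99] w 0.0232
```

Request:
apply_moves(moves=[0.01,0.001,0.0005,0,-0.0015,0.003,0,0.01,0,0,0,0,0,0,0.01,0,0,0.002,0,0,0,0.01,0,0,0.002,0,0,0,0.01,0,0,0.002,0,0,0,0.01,0,0,0.001,0,0,0,0.01,0,0,0,0,0,0,0.01,0,0,0,0,0,0])

```text
clock: 10.45
position: [0.4711, -0.1111, 0.1494]
ee_rot: [-0.001, -0.081, 0.997, -0.001]
contact_force: [-1.0, -0.1, -1.8]
width: 0.023
```

```bash
python3 - <<'E'
from h import *
plan([0.4718,-0.1103,0.1344],np.radians(99.1)); print(manip.get_state()['moment'])
E
```

```text
t 10.45 pos [ 0.4711 -0.1111  0.1494] d_tool mm [-0.8  0.7 15. ]
yaw now 1.7334449112080608 turn [-0.0015 -0.0016  0.0038] q6 -2.106 F [-1.05 -0.07 -1.77] w 0.023
[-0.04885705  0.09916491 -0.00659178]
```

Request:
apply_moves(moves=[0.01,-0.0004,0.0005,0.001,0,-0.001,0,0.01,0,0,0.003,0,0,0,0.01,0,0,0.004,0,0,0,0.01,0,0,0.004,0,0,0,0.01,0,0,0.002,0,0,0,0.01,0,0,0.001,0,0,0,0.01,0,0,0,0,0,0,0.01,0,0,0,0,0,0])

```text
clock: 11.12
position: [0.47, -0.1113, 0.1328]
ee_rot: [-0.002, -0.082, 0.997, -0.001]
contact_force: [-0.8, -0.6, -0.6]
width: 0.0235
```

```bash
python3 - <<'E'
from h import *
plan([0.4718,-0.1103,0.1284],np.radians(99.1)); print(manip.get_state()['moment'])
E
```

```text
t 11.12 pos [ 0.47   -0.1113  0.1328] d_tool mm [-2.   0.7  4.4]
yaw now 1.734185689797847 turn [-0.0027 -0.0037  0.0046] q6 -2.105 F [-0.78 -0.61 -0.55] w 0.0235
[-0.28823103  0.32237274  0.01503434]
```

Request:
apply_moves(moves=[0.01,-0.001,0.0005,0.001,-0.002,-0.003,0.004,0.01,0,0,0.002,0,0,0,0.01,0,0,0.002,0,0,0,0.01,0,0,0.002,0,0,0,0.01,0,0,0.001,0,0,0,0.01,0,0,0,0,0,0,0.01,0,0,0,0,0,0,0.01,0,0,0,0,0,0])

```text
clock: 11.78
position: [0.4698, -0.1116, 0.1241]
ee_rot: [-0.002, -0.08, 0.997, -0.001]
contact_force: [-1.6, -1.9, 0.3]
width: 0.0229
```

```bash
python3 - <<'E'
from h import *
plan([0.4718,-0.1103,0.1164],np.radians(99.1)); print(manip.get_state()['moment'])
E
```

```text
t 11.78 pos [ 0.4698 -0.1116  0.1241] d_tool mm [-2.2  0.9  7.7]
yaw now 1.7305861143638654 turn [-0.002  -0.0034  0.001 ] q6 -2.103 F [-1.55 -1.9   0.3 ] w 0.0229
[-0.35090619  0.43132361  0.01487196]
```

Request:
apply_moves(moves=[0.01,-0.001,0.0005,0.001,-0.002,-0.003,0,0.01,0,0,0.0015,0,0,0,0.01,0,0,0.002,0,0,0,0.01,0,0,0.002,0,0,0,0.01,0,0,0.002,0,0,0,0.01,0,0,0.002,0,0,0,0.01,0,0,0,0,0,0,0.01,0,0,0,0,0,0])

```text
clock: 12.45
position: [0.4698, -0.1122, 0.1167]
ee_rot: [-0.0, -0.081, 0.997, -0.002]
contact_force: [-3.1, -2.4, -0.4]
width: 0.0233
```

```bash
python3 - <<'E'
from h import *
plan([0.4718,-0.1103,0.1164],np.radians(99.1)); print(manip.get_state()['moment'])
E
```

```text
t 12.45 pos [ 0.4698 -0.1122  0.1167] d_tool mm [-2.3  1.5  0.3]
yaw now 1.7320558798113548 turn [-0.003  -0.0012  0.0024] q6 -2.106 F [-3.05 -2.36 -0.35] w 0.0233
[-0.56709124  0.49151704  0.01791803]
```

Request:
apply_moves(moves=[0.01,-0.001,0.001,0.0015,-0.003,-0.001,0,0.01,0,0,0.002,0,0,0,0.01,0,0,0.002,0,0,0,0.01,0,0,0.002,0,0,0,0.01,0,0,0.002,0,0,0,0.01,0,0,0.002,0,0,0,0.01,0,0,0.002,0,0,0,0.01,0,0,0.002,0,0,0])

```text
clock: 13.12
position: [0.4698, -0.1123, 0.1162]
ee_rot: [0.001, -0.081, 0.997, -0.002]
contact_force: [-7.8, -0.2, 18.5]
width: 0.0231
```

```bash
python3 - <<'E'
from h import *
plan([0.4718,-0.1103,0.1164],np.radians(99.1)); print(manip.get_state()['moment'])
cap('wrist','w5')
E
```

```text
t 13.12 pos [ 0.4698 -0.1123  0.1162] d_tool mm [-2.3  1.6 -0.2]
yaw now 1.7339129141571437 turn [-0.0048  0.0018  0.0043] q6 -2.108 F [-7.75 -0.25 18.51] w 0.0231
[-0.02689341  1.4727909   0.02421496]
```

View pics/w5.png

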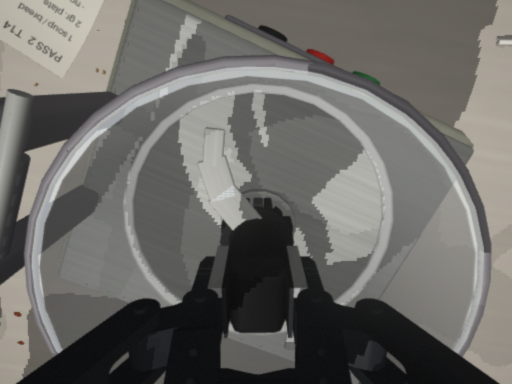

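Request:
apply_moves(moves=[0.06,0,0,-0.0005,0,0,0,0.06,0,0,0,0,0,0,0.06,0,0,0,0,0,0,0.06,0,0,0,0,0,0,0.06,0,0,-0.005,0,0,0,0.06,0,0,-0.015,0,0,0,0.06,0,0,-0.03,0,0,0,0.06,0,0,-0.03,0,0,0])

```text
clock: 13.83
position: [0.4695, -0.1078, 0.1925]
ee_rot: [-0.001, -0.08, 0.997, 0.004]
contact_force: [0.7, -0.8, 0.3]
width: 0.0603
```

Request:
apply_moves(moves=[0.06,0,0,-0.03,0,0,0,0.06,-0.01,0,-0.025,0,0,0,0.06,-0.025,0,-0.015,0,0,0,0.06,-0.025,0,0,0,0,0,0.06,-0.015,0,0,0,0,0,0.06,-0.005,0,0,0,0,0,0.06,0,0,0,0,0,0,0.06,0,0,0,0,0,0])

```text
clock: 14.5
position: [0.5548, -0.0944, 0.274]
ee_rot: [0.006, -0.08, 0.997, 0.003]
contact_force: [-0.3, -0.3, 0.4]
width: 0.0603
```

```bash
python3 - <<'E'
from h import *
plan([0.4718,-0.1103,0.1164])
d=cap('wrist','w6');im=d['image'];P=pts(d); cap('top','top6')
z=P[...,2]; near=np.hypot(P[...,0]-.4712,P[...,1]+.1103)
m=(near<.03)&(z>.13)&(z<.16); g=P[m]; print('grip top',len(g),np.median(g,0)); 
vv,uu=np.where(m&(z>.137)); w=np.array([ray(d,u,v,.142)[:2] for u,v in zip(uu,vv)])
print(cv2.minAreaRect((w*1000).astype(np.float32)))
b=(near>.03)&(near<.07)&(z>.085)&(z<.12); print('blades',np.percentile(z[b],[5,25,50,75,95]))
E
```

```text
t 14.50 pos [ 0.5548 -0.0944  0.274 ] d_tool mm [ 86.4  -3.2 156.5]
yaw now 1.730673443852214 turn [ 0.0045  0.0123 -0.    ] q6 -2.03 F [-0.29 -0.25  0.42] w 0.0603
grip top 1568 [ 0.47219487 -0.11021536  0.14147367]
((472.975341796875, -110.1034927368164), (36.738765716552734, 23.33212661743164), 9.755946159362793)
blades [0.09189743 0.09283839 0.09417267 0.10212711 0.10307244]
```

View pics/w6.png

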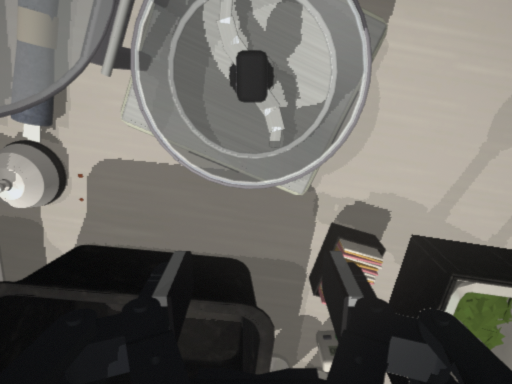

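Grip top reads 0.1415 m (0.142 expected when home), centred over the shaft, so the blade is home. Next I'll measure the lid.

```bash
python3 - <<'E'
from h import *
d=ld('top6'); P=pts(d); z=P[...,2]
im=cv2.imread('pics/top6.png');cv2.imwrite('pics/t6z.png',cv2.resize(im[150:240,255:405],None,fx=5.33,fy=5.33,interpolation=cv2.INTER_CUBIC))
A=ray(d,255+470/5.33,150+180/5.33,.147);B=ray(d,255+443/5.33,150+325/5.33,.147)
print('hinge',A,B,(A+B)/2,np.degrees(np.arctan2(*(A-B)[[1,0]])))
print('tab by ray',ray(d,255+740/5.33,150+235/5.33,.328), ray(d,255+472/5.33,150+215/5.33,.147))
# points of lid: high region
m=(z>.2)&(z<.36)&(P[...,1]<-.18)&(P[...,0]>.3)&(P[...,0]<.62); 
g=P[m]; print(len(g)); 
if len(g)>50:
    print(g.min(0),g.max(0)); t=g[g[:,2]>.3]; print(len(t),np.median(t,0))
    g=g[g[:,2]<.31]
    c=np.median(g,0); a=g-c; u,s,v=np.linalg.svd(a); n=v[2]; print('normal',n,'tilt',np.degrees(np.arctan2(n[0],n[1])))
E
```

```text
hinge [ 0.48582411 -0.21889787  0.147     ] [ 0.40369991 -0.20033953  0.147     ] [ 0.44476201 -0.2096187   0.147     ] -12.73375931200196
tab by ray [ 0.4165613  -0.30998636  0.328     ] [ 0.46578124 -0.21913173  0.147     ]
1989
[ 0.34278023 -0.31845736  0.20008798] [ 0.52301384 -0.21645102  0.33061327]
232 [ 0.4198521  -0.30196355  0.31061116]
normal [0.21156182 0.83495374 0.50802938] tilt 14.218446248143955
```

View pics/t6z.png

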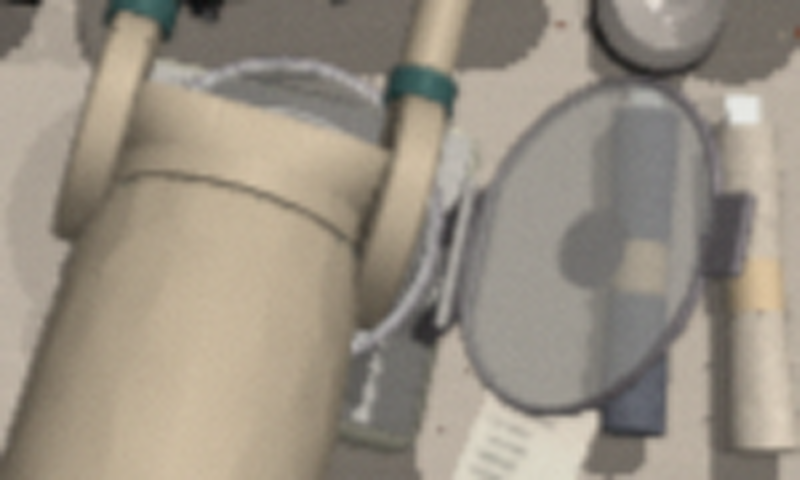

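Request:
apply_moves(moves=[0,0,0,-0.01,0.004,0.01,0.04,0,0,0,-0.02,0,0,0.06,0,0,0,-0.025,0,0,0.06,0,0,0,-0.025,0,0,0.06,0,0,0,-0.025,0,0,0.06,0,0,0,-0.02,0,0,0.05,0,0,0,-0.01,0,0,0.03,0,0,0,0,0,0,0])

```text
clock: 15.27
position: [0.5437, -0.0952, 0.4105]
ee_rot: [-0.008, 0.111, 0.994, 0.001]
contact_force: [-0.5, 0.1, 1.1]
width: 0.0001
```

```bash
python3 - <<'E'
from h import *
plan([0.412,-0.357,0.42],np.radians(76.5))
E
```

```text
t 15.27 pos [ 0.5437 -0.0952  0.4105] d_tool mm [  70.6 -284.4   -8.7]
yaw now 1.3476979296633234 turn [ 0.001  -0.0159  0.0125] q6 -1.647 F [-0.47  0.08  1.07] w 0.0001
```

Request:
apply_moves(moves=[0,0.003,-0.014,-0.003,0,-0.01,0.01,0,0.007,-0.03,-0.003,0,0,0,0,0.009,-0.036,-0.003,0,0,0,0,0.009,-0.036,0,0,0,0,0,0.009,-0.036,0,0,0,0,0,0.009,-0.036,0,0,0,0,0,0.009,-0.034,0,0,0,0,0,0.005,-0.02,0,0,0,0])

```text
clock: 15.93
position: [0.4212, -0.3193, 0.4118]
ee_rot: [-0.008, 0.108, 0.994, 0.005]
contact_force: [1.2, -0.2, -0.6]
width: 0.0002
```

```bash
python3 - <<'E'
from h import *
plan([0.412,-0.357,0.30],np.radians(76.5))
E
```

```text
t 15.93 pos [ 0.4212 -0.3193  0.4118] d_tool mm [ -1.  -39.6 111.5]
yaw now 1.353853688902282 turn [ 0.0077 -0.0163  0.0187] q6 -2.133 F [ 1.21 -0.18 -0.61] w 0.0002
```

Request:
apply_moves(moves=[0,0,-0.015,0,0.006,-0.012,0.015,0,0,-0.01,0,0,0,0,0,0,-0.004,0,0,0,0,0,0,0,0.01,0,0,0,0,0,0,0.025,0,0,0,0,0,0,0.03,0,0,0,0,0,0,0.02,0,0,0,0,0,0,0.008,0,0,0])

```text
clock: 16.6
position: [0.4082, -0.3493, 0.3118]
ee_rot: [-0.004, 0.117, 0.993, 0.003]
contact_force: [-0.6, -0.7, 0.5]
width: 0.0001
```

```bash
python3 - <<'E'
from h import *
plan([0.412,-0.357,0.30],np.radians(76.5))
cap('top','top7');cap('wrist','w7')
im=cv2.imread('pics/top7.png');cv2.imwrite('pics/t7z.png',cv2.resize(im[150:270,255:405],None,fx=5,fy=5,interpolation=cv2.INTER_CUBIC))
E
```

```text
t 16.60 pos [ 0.4082 -0.3493  0.3118] d_tool mm [-5.6 -6.7 11.7]
yaw now 1.3368514770307691 turn [ 0.0051 -0.0089  0.0017] q6 -2.174 F [-0.61 -0.7   0.53] w 0.0001
```

View pics/t7z.png

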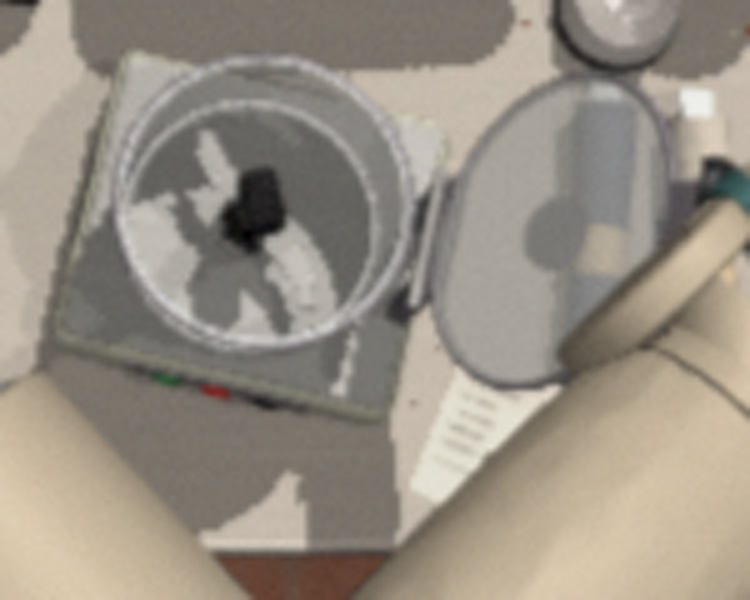

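View pics/w7.png

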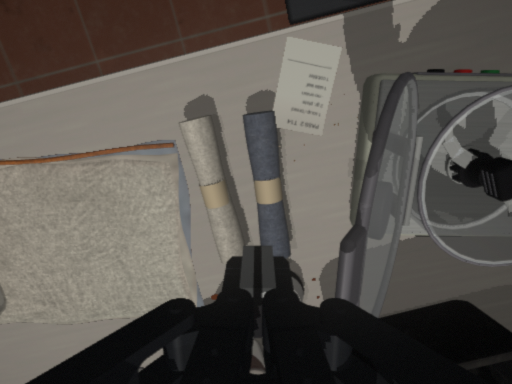

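Request:
apply_moves(moves=[0,-0.004,0,0.006,0.004,-0.008,0,0,0,0.005,0.004,0,0,0,0,0,0.008,0,0,0,0,0,0,0.008,0,0,0,0,0,0,0.008,0,0,0,0,0,0,0.01,0,0,0,0,0,0,0.01,0,0,0,0,0,0,0.01,0,0,0,0])

```text
clock: 17.37
position: [0.4304, -0.292, 0.3092]
ee_rot: [0.006, 0.117, 0.993, -0.006]
contact_force: [0.0, -0.8, 1.3]
width: -0.0001
```

```bash
python3 - <<'E'
from h import *
plan([0.4527,-0.187,0.30],np.radians(76.5))
cap('wrist','w8')
E
```

```text
t 17.37 pos [ 0.4304 -0.292   0.3092] d_tool mm [  2.8 107.4   8.1]
yaw now 1.336921061263146 turn [-0.0099  0.0125  0.0018] q6 -2.065 F [ 0.01 -0.8   1.27] w -0.0001
```

View pics/w8.png

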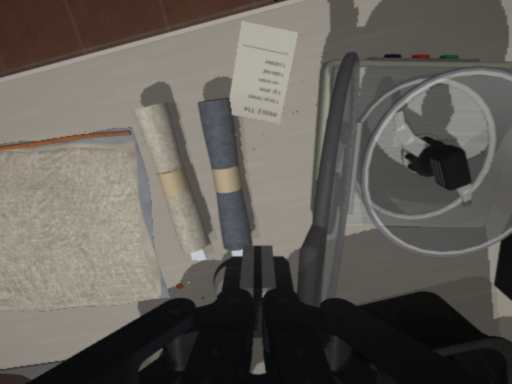

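Request:
apply_moves(moves=[0,0,0.012,0.002,-0.004,0.006,0,0,0,0.013,0.002,0,0,0,0,0,0.014,0.001,0,0,0,0,0,0.014,0,0,0,0,0,0,0.014,0,0,0,0,0,0,0.012,0,0,0,0,0,0,0.01,0,0,0,0,0,0,0.008,0,0,0,0])

```text
clock: 18.08
position: [0.4537, -0.1971, 0.3191]
ee_rot: [0.011, 0.117, 0.993, -0.017]
contact_force: [0.8, -0.8, 0.6]
width: 0.0003
```

```bash
python3 - <<'E'
from h import *
plan([0.4527,-0.187,0.30],np.radians(76.5))
cap('wrist','w9')
E
```

```text
t 18.08 pos [ 0.4537 -0.1971  0.3191] d_tool mm [ 3.8 10.2 18.8]
yaw now 1.3357651149323266 turn [-0.0307  0.0253  0.001 ] q6 -1.869 F [ 0.79 -0.79  0.55] w 0.0003
```

View pics/w9.png

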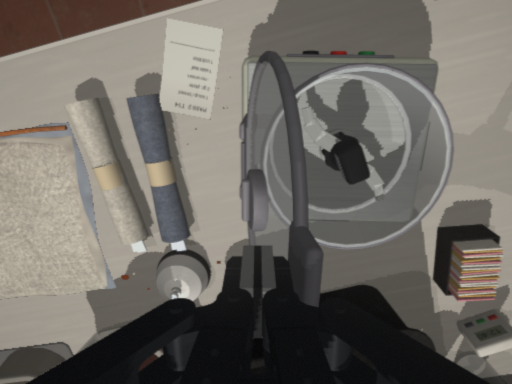

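Request:
apply_moves(moves=[0,0,0.01,0.003,-0.015,0.01,0,0,0,0.012,0.003,-0.01,0.01,0,0,0,0.012,0,0,0,0,0,0,0.012,0,0,0,0,0,0,0.01,0,0,0,0,0,0,0.005,0,0,0,0,0,0,0,0,0,0,0,0,0,0,0,0,0,0])

```text
clock: 18.8
position: [0.4689, -0.13, 0.308]
ee_rot: [-0.003, 0.117, 0.993, 0.002]
contact_force: [0.7, 0.4, 0.3]
width: -0.0
```

```bash
python3 - <<'E'
from h import *
plan([0.4527,-0.187,0.30],np.radians(76.5))
cap('wrist','w10')
E
```

```text
t 18.80 pos [ 0.4689 -0.13    0.308 ] d_tool mm [  2.5 -59.2   7.8]
yaw now 1.336636948469381 turn [ 0.0029 -0.0067  0.0015] q6 -1.752 F [0.65 0.42 0.27] w -0.0
```

View pics/w10.png

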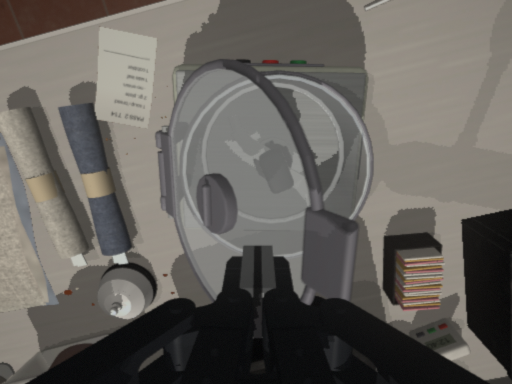

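Request:
apply_moves(moves=[0,0,-0.005,-0.01,0,0,0,0,0,-0.005,-0.01,0,0,0,0,0,-0.005,-0.01,0,0,0,0,0,0,-0.005,0,0,0,0,0,0,0,0,0,0,0,0,0,0,0,0,0,0,0,0,0,0,0,0,0,0,0,0,0,0,0])

```text
clock: 19.52
position: [0.465, -0.1498, 0.3482]
ee_rot: [-0.002, 0.119, 0.993, 0.001]
contact_force: [0.1, -0.2, 0.6]
width: 0.0002
```

Request:
apply_moves(moves=[0,0,0,0,0,0,0,0,0,0,0,0,0,0,0,0,0,0,0,0,0,0,0,0,0,0,0,0,0,0,0,0,0,0,0,0,0,0,0,0,0,0,0,0,0,0,0,0,0,0,0,0,0,0,0,0])

```text
clock: 20.18
position: [0.4644, -0.1486, 0.3465]
ee_rot: [-0.003, 0.119, 0.993, 0.001]
contact_force: [-0.1, -0.3, -0.1]
width: -0.0
```

Request:
apply_moves(moves=[0,0,0,0,0,0,0,0,0,0,0,0,0,0,0,0,0,0,0,0,0,0,0,0,0,0,0,0,0,0,0,0,0,0,0,0,0,0,0,0,0,0,0,0,0,0,0,0,0,0,0,0,0,0,0,0])

```text
clock: 20.85
position: [0.4644, -0.1487, 0.3466]
ee_rot: [-0.003, 0.119, 0.993, 0.001]
contact_force: [-0.3, 0.3, 0.1]
width: -0.0001
```

```bash
python3 - <<'E'
from h import *
plan([0.4527,-0.187,0.30])
d=cap('wrist','w11'); P=pts(d); z=P[...,2]; s=cap('scene','s11')
yp=np.array([.233,.972]);o=np.array([.4712,-.1103])
q=P[...,:2]-o; yy=q@yp; xx=q@np.array([.972,-.233])
im=d['image']
for a in np.arange(-.09,.115,.02):
    m=(abs(yy-a)<.006)&(abs(xx)<.02)&(z>.06)&(z<.2)
    if m.any(): print(round(a,2),m.sum(),np.percentile(z[m],[10,50,90]).round(4))
im=cv2.imread('pics/s11.png');cv2.imwrite('pics/s11z.png',cv2.resize(im[150:280,235:365],None,fx=4.6,fy=4.6,interpolation=cv2.INTER_CUBIC))
E
```

```text
t 20.85 pos [ 0.4644 -0.1487  0.3466] d_tool mm [  2.  -40.1  46.5]
yaw now 1.3328737760110088 turn [ 0.0017 -0.0071  0.    ] q6 -1.786 F [-0.28  0.32  0.12] w -0.0001
-0.09 461 [0.1521 0.1532 0.1541]
-0.07 445 [0.1501 0.1511 0.152 ]
-0.05 443 [0.1502 0.151  0.152 ]
-0.03 452 [0.1502 0.1511 0.152 ]
-0.01 476 [0.1561 0.1599 0.161 ]
0.01 450 [0.1582 0.1598 0.1608]
0.03 450 [0.1502 0.1511 0.152 ]
0.05 451 [0.1502 0.1512 0.1521]
0.07 440 [0.1502 0.1511 0.1521]
0.09 454 [0.1522 0.1531 0.1541]
0.11 206 [0.152 0.153 0.154]
```

View pics/w11.png

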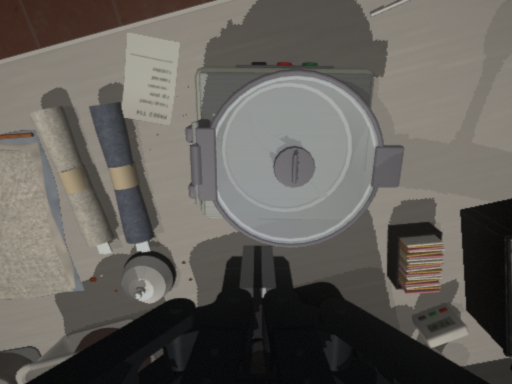

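View pics/s11z.png

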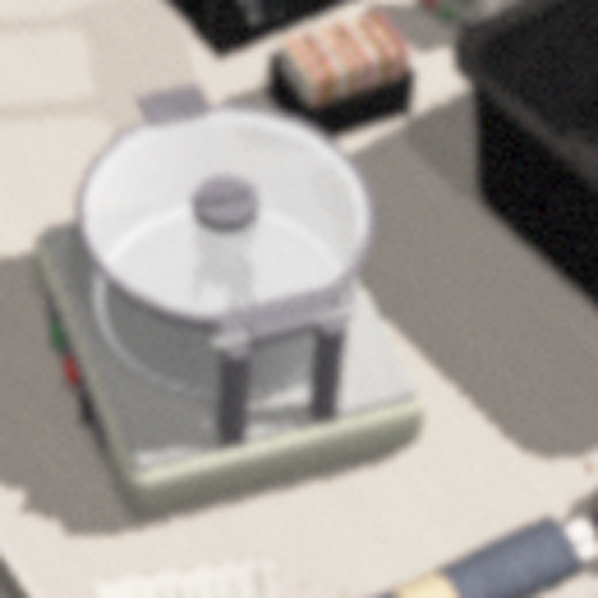

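The lid is level: its height is the same to within 0.5 mm from the hinge side to the tab side. The gripper is clear of everything, so I'm handing in.

```bash
python3 -c "
from rig import workorder; print(workorder.sign_off())"
```

```text
the job is handed in; nothing more can be done
None
```

The blade is fitted on the drive shaft and the lid is shut. I handed the job in at about 21 s on the clock, and the sign-off reports no verdict.

- **Blade:** I measured the key angle (about 9° in world axes) with the wrist camera and turned the hub to match before lowering it. The slots dropped over the key first time, so no turning under pressure was needed. I pressed the blade past the catch until it stopped solid at the expected home height, with about 18 N at the wrist when it stopped. After I let go, the grip top read 0.1415 m against 0.142 m expected, and its centre was about 2 mm from the shaft axis.
- **Lid:** I pushed it from behind, past upright, with the closed fingers, and it sank shut by itself. Its outer face reads 0.151 m on both the hinge side and the tab side, level to within 0.5 mm.
- **Surroundings:** At the end the gripper was about 0.19 m above the lid and touching nothing. I kept clear of the bystanders; both napkin rolls look unmoved in the pictures. I did not measure any of the four bystanders again at the end.

No check failed. While inserting, the hand sat about 2 mm off the planned point with side forces of 3 to 8 N. The blade still seated, and I did not investigate further.

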